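# Fill the sample box and hold its cover over the screw holes

## Robot

A 7-joint arm with a two-finger parallel gripper is mounted at the origin on a cart in front of the work surface, level with it; the furniture and walls round the work are solid. World frame = base frame: x ahead of the robot, y to its left, z up, the work surface at z = 0. Lengths are in m, angles in rad, forces in N, time in s.
With the tool pointing down it reaches from about 0.4 to 0.875 m from the base axis. Payload 19.3 kg.
Tool frame: the origin (TCP) lies midway between the tips of the shut fingers; the grasp point (between the pads) lies 19 mm behind it; z points along the fingers, y is the line along which they close (so a half turn about z gives the same grasp; the last joint's range is limited). The gripper opens to 85 mm and grips with 20 to 120 N. Pads are 22 mm wide; open, the fingers measure 114 mm over their backs; the gripper's body (76 mm by 85 mm) begins 54 mm behind the grasp point. The pads swing forward as they close: fully open they stand 13 mm farther back than shut.
Start: joints at [-1.245, 0.521, -0.036, 1.599, 0.021, 1.021, -0.113], TCP at [0.241, 0.577, 0.231] pointing down, gripper open.
Joint ranges: [-2.91, 2.91], [-0.3, 2.13], [-1.5, 1.42], [0.17, 2.43], [-1.26, 4.41], [0.16, 1.93], [-2.52, 2.52]. Speed limits (rad/s): [1.89, 1.89, 2.39, 2.39, 3.01, 3.01, 3.01].

## Interface

Orientations are given as [roll, pitch, yaw] about the fixed x, y, z axes, in that order (R = Rz(yaw) Ry(pitch) Rx(roll)).
In Python, from workcell import * gives the robot as it stands. The module is installed in compiled form; this text tells all that it offers.
- The arm moves only by the tool play_rows, never from a script. Its argument "deltas" is a list of rows, each a list of 7 numbers: the shift along the tool's x, y, z in units of 500 mm (1.0 is 500 mm), then the turn, a rotation vector about the tool's x, y, z in units of 120 degrees (1.0 is 120 degrees), then the closure, from 0 (fully open) to 1 (shut). A call has 1 to 10 rows; each row is the pose to reach, as a shift and turn from the pose commanded when the call began, along the tool's axes at that moment; what a row does not reach only later rows make up. A row lasts 1/10 s, in which the tool goes at most 50 mm and 8.59 degrees, less where a joint would pass 70% of its speed; a pose out of reach is approached as far as the arm can. A call with a number of a shift or a turn outside -1 to 1 is refused whole. A call with a gripper value outside its range is refused whole. The fingers move at their own pace and stop on an object; "newtons" is the grip in N (left out, the last holds). Time passes only in rows, so rows that repeat a pose let the fingers close. It gives the time, the measured TCP pose, the force, the opening and the grip force at its end, in the units of the state.
- observe(): the state, without advancing time (a new reading comes with each control period).
- grab_frame(name): name is "scene" or "top" or "wrist"; returns the picture (400x640x3 uint8, red, green, blue); there is no depth.
- get_calibration(name): a dict with "fovy" (degrees; the focal length in pixels is half the picture's height over the tangent of half this angle, whatever the lens; pixels are square), "cx", "cy" (the principal point, pixels), "k1" (the pictures are not rectified: a ray, as slopes to the right and down, at radius r is drawn at 1 + k1 r^2 times it, then the intrinsics apply), "xyz" and "rotation" of the camera in the world. Camera axes: x right, y down, z forward; pixel columns grow to the right and rows downward; lengths in m; the calibration is good to about 2 mm. A picture is of the moment at which its call begins: read the wrist's pose just before it. get_calibration takes no time and is no camera call; for the wrist camera it gives the pose at the moment of the call.
- job_done(): hands the job in; it is judged then, once.
The state is a dict: "clock": time; "qpos": joint angles; "qd": joint speeds; "joint_efforts": joint torques, N m; "position": TCP position; "tool_rot": TCP orientation; "force": force on the tool from outside, world axes, zero at the start; "moment": the same for the moment, N m; "grip_width": finger opening in m; "finger_force": force on a finger pad.
Only numpy, scipy, OpenCV 4.12 (cv2) and the standard library are available. Lean on these libraries where they do the work, as an engineer would, in place of code of your own. Each camera call takes 0.05 s, during which the arm holds its last target. There are 200 camera calls.

## Task

Pour the six steel balls from the scoop into the open sample box and stand the empty scoop upright on the bench again. Then take the cover plate by its handle and finish while still holding it steady and level about 15 mm above the box without touching it, its four holes lined up over the four threaded holes (either way round) so that a colleague can start the screws. Leave everything else on the bench where it is.

Things in the scene. Friction and masses are not known exactly. Their poses are not given: they have to be found in the camera images.
- box: Open-topped grey sample box, fixed to the bench: 150 mm along its x, 110 mm along its y, 50 mm high, walls and floor 5 mm. Origin: centre of the underside, z up. Each inner corner holds an 18 mm square screw boss, level with the rim, with a 6 mm threaded hole in its middle; between the bosses the opening is 106 x 66 mm.
- scoop_grip (a point): Centre of a loose steel pouring scoop (about 130 g), 24 mm above its underside, midway between two parallel upright side walls to grip across (along its y): 56 mm apart outside, 42 mm high, from x = -20 to +28 mm. z up; -x points to the spout, a ramp climbing outward at 40 degrees to an open lip 63 mm in front (-x) of this point and 13 mm above it.
- scoop: The same scoop, same axes; origin on its underside, 24 mm below scoop_grip. It starts upright on the bench with the balls on its 3 mm thick floor. Tipped spout-down by more than 40 degrees the balls roll out over the lip; at 65 degrees it empties fully.
- cover_grip (a point): Centre of the handle bar of the loose grey cover plate (about 240 g, balanced under this point), which lies flat on the bench. The bar is 90 mm long along the plate's x, 12 mm wide, 14 mm high, its centre 34 mm above the plate's underside, on 10 mm posts 37 mm either side of the middle; free beside and below.
- cover: The same cover: a plate 150 mm along its x, 110 mm along its y, 4 mm thick; origin at the centre of its underside, z up, 34 mm below the bar's centre.
- box_hole0 (a point): Mouth of a threaded hole of the box, on the rim plane 50 mm above the bench, at (+62, +42) mm in the box's x, y.
- box_hole1 (a point): Mouth of a threaded hole of the box, on the rim plane 50 mm above the bench, at (+62, -42) mm in the box's x, y.
- box_hole2 (a point): Mouth of a threaded hole of the box, on the rim plane 50 mm above the bench, at (-62, -42) mm in the box's x, y.
- box_hole3 (a point): Mouth of a threaded hole of the box, on the rim plane 50 mm above the bench, at (-62, +42) mm in the box's x, y.
- cover_hole0 (a point): Centre of a 10 mm screw hole of the cover, at the underside of the plate, at (+62, +42) mm in the cover's x, y. The pattern is the same half a turn round, and either way round serves.
- cover_hole1 (a point): Centre of a 10 mm screw hole of the cover, at the underside of the plate, at (+62, -42) mm in the cover's x, y. The pattern is the same half a turn round, and either way round serves.
- cover_hole2 (a point): Centre of a 10 mm screw hole of the cover, at the underside of the plate, at (-62, -42) mm in the cover's x, y. The pattern is the same half a turn round, and either way round serves.
- cover_hole3 (a point): Centre of a 10 mm screw hole of the cover, at the underside of the plate, at (-62, +42) mm in the cover's x, y. The pattern is the same half a turn round, and either way round serves.
- ball0_center (a point): Centre of one of six loose 16 mm steel balls (17 g each), which start inside the scoop.
- ball1_center (a point): Centre of one of six loose 16 mm steel balls (17 g each), which start inside the scoop.
- ball2_center (a point): Centre of one of six loose 16 mm steel balls (17 g each), which start inside the scoop.
- ball3_center (a point): Centre of one of six loose 16 mm steel balls (17 g each), which start inside the scoop.
- ball4_center (a point): Centre of one of six loose 16 mm steel balls (17 g each), which start inside the scoop.
- ball5_center (a point): Centre of one of six loose 16 mm steel balls (17 g each), which start inside the scoop.
- caliper: Loose bystander: digital caliper, 82 x 216 x 13 mm; origin at the centre of its underside. To be left alone.
- micrometer: Loose bystander: outside micrometer with a blue frame, 60 x 154 x 16 mm; origin at the centre of its underside. To be left alone.
- sample_bush_1: Loose bystander: small turned steel bush, 24 mm across, 22 mm high; origin at the centre of its underside. To be left alone.
- sample_bush_2: Loose bystander: small turned steel bush with a flange, 28 mm across, 20 mm high; origin at the centre of its underside. To be left alone.
- screwdriver_red: Loose bystander: screwdriver with a red handle, 171 mm long; origin at the centre of its underside. To be left alone.
Not all that is in view belongs to the job. Leave any orange look-alike of the scoop alone.

How it is judged:
By the outcome, as a careful person would: the job done as asked, in the order asked, and still so for the second after the job is handed in, while the arm keeps its last pose, push and grip.
It also fails if it takes over 72 s, if anything falls off the work surface, if the arm or the gripper's body presses on something with over 40 N, if the wrist force passes 120 N, or if a joint passes its speed limit or range.

## Working session

There is one attempt and no reset: what is moved stays moved. The work goes in short steps, Python scripts to look and compute and a tool call to move; the robot and the scene stay as the last step left them, time stands still between calls to the robot, and variables do not carry over. Pictures are saved under pics/ and viewed, at most 10 in all, crops included, and the job is handed in when it is done.

Besides the shell and the picture viewer there is one more tool, called after "Request:" in YAML: its name, and indented under it one key for each argument. play_rows: Moves the arm, as the interface text tells. Its arguments: {"type":"object","properties":{"deltas":{"type":"array"},"newtons":{"type":"number"}},"required":["deltas"]}

```bash
mkdir -p pics
cat > h.py <<'E'
from workcell import *
import numpy as np, cv2
from scipy.spatial.transform import Rotation as R
def save(n,f): 
    im=grab_frame(n); cv2.imwrite(f,cv2.cvtColor(im,cv2.COLOR_RGB2BGR)); return im
def rays(c,uv):
    f=200/np.tan(np.radians(c["fovy"])/2); d=(np.atleast_2d(uv)-[c["cx"],c["cy"]])/f
    s=d.copy()
    for _ in range(20): s=d/(1+c["k1"]*(s**2).sum(1,keepdims=True))
    return np.c_[s,np.ones(len(s))]@rot(c).T
def rot(c):
    r=np.array(c["rotation"]); return r if r.shape==(3,3) else R.from_euler("xyz",r).as_matrix()
def plane(c,uv,z):
    d=rays(c,uv); o=np.array(c["xyz"]); return o+d*((z-o[2])/d[:,2])[:,None]
def proj(c,p):
    q=(np.atleast_2d(p)-c["xyz"])@rot(c); s=q[:,:2]/q[:,2:]
    f=200/np.tan(np.radians(c["fovy"])/2)
    return s*(1+c["k1"]*(s**2).sum(1,keepdims=True))*f+[c["cx"],c["cy"]]
E
python3 - <<'E'
from h import *
for n in("scene","top"):
    save(n,f"pics/{n}0.png"); print(get_calibration(n))
s=observe(); print({k:s[k] for k in("clock","position","tool_rot","grip_width","force")})
E
```

```text
{'fovy': 44.207317698748724, 'cx': 321.9473815887038, 'cy': 199.7466832172318, 'k1': -0.0631079938770266, 'xyz': array([-0.36400113, -0.54249047,  1.09049093]), 'rotation': array([-2.3592648 ,  0.00269878, -1.0756292 ])}
{'fovy': 53.490744911348514, 'cx': 312.279201579144, 'cy': 204.52507733077246, 'k1': -0.08167716887444233, 'xyz': array([ 0.37314789, -0.06362161,  1.27272404]), 'rotation': array([-3.03369434,  0.01743236, -1.56534715])}
{'clock': 0.1, 'position': array([0.24089021, 0.57640328, 0.23078729]), 'tool_rot': array([-3.14060085e+00,  9.43373390e-05,  2.74577822e+00]), 'grip_width': 0.08548121338303372, 'force': array([-0.15839212,  0.16270381,  1.25457062])}
```

View pics/top0.png

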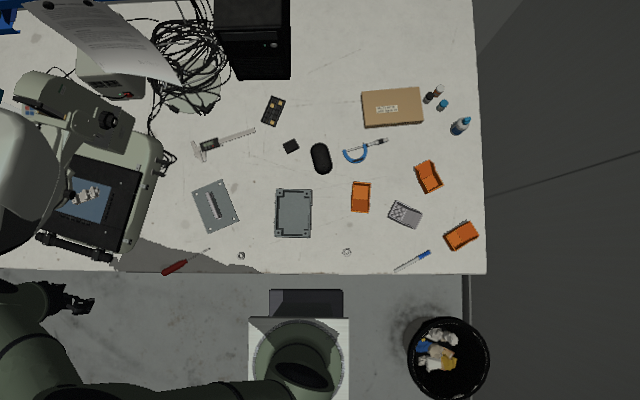

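View pics/scene0.png

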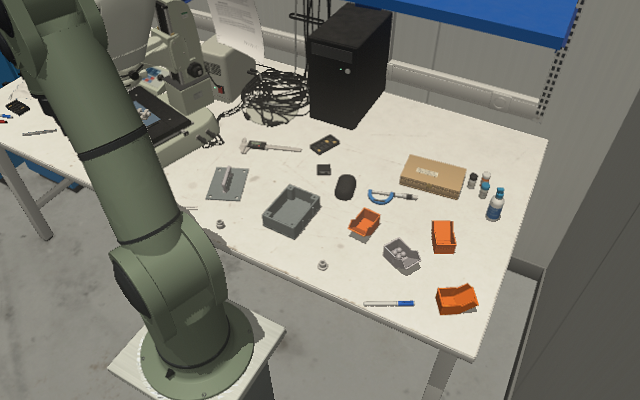

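The top view shows the cover at (216,207), the box at (294,212) and, as scoop candidates, grey with balls at (404,213) and orange ones at (361,197), (428,176) and (461,235). The grey steel one holding balls fits the description. I'll confirm it in an enlarged crop.

Run:
```python
from h import *
t=cv2.imread("pics/top0.png"); s=cv2.imread("pics/scene0.png")
a=cv2.resize(t[170:250,180:440],None,fx=3,fy=3,interpolation=cv2.INTER_CUBIC)
b=cv2.resize(s[150:280,190:430],None,fx=2.5,fy=2.5,interpolation=cv2.INTER_CUBIC)
w=780; im=np.zeros((a.shape[0]+b.shape[0],w,3),np.uint8); im[:240,:780]=a; im[240:240+b.shape[0],:b.shape[1]]=b
cv2.imwrite("pics/crop1.png",im)
c=get_calibration("top")
print(plane(c,[[404,213]],.03),plane(c,[[294,212],[279,190],[311,191],[275,235],[309,237]],.05),plane(c,[[216,207]],.02))
```

```text
[[ 0.48188508 -0.329784    0.03      ]] [[ 0.48201365  0.01489461  0.05      ]
 [ 0.55068487  0.06246094  0.05      ]
 [ 0.54780672 -0.0373717   0.05      ]
 [ 0.41059645  0.07283387  0.05      ]
 [ 0.40503844 -0.03204749  0.05      ]] [[0.49967109 0.26728922 0.02      ]]
```

View pics/crop1.png

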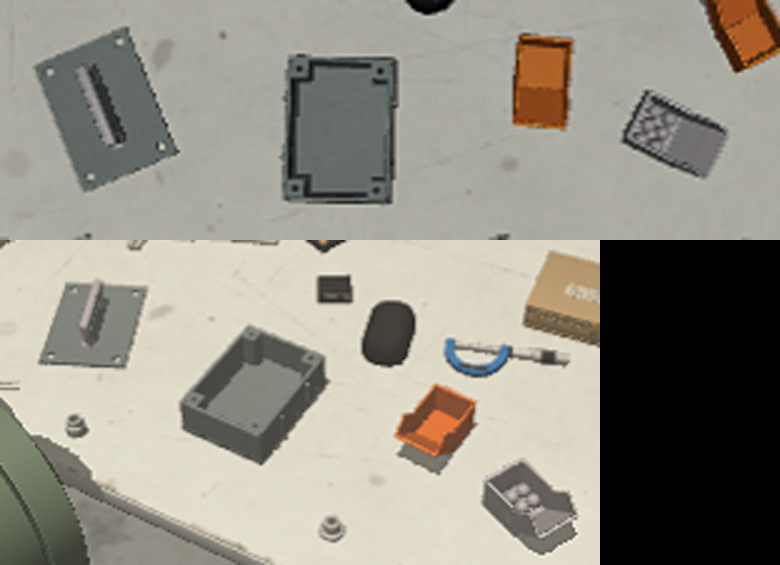

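The crop shows the steel scoop with its balls at top (404,213), spout towards −y and slightly −x (yaw about 62°). The box's long axis runs along x, and the cover is at top (216,207). I'll move over the cover first.

```bash
cat >> h.py <<'E'
def go(p,yaw,tilt=0,ref=None):
    """delta from pose (measured or ref=(p,rot)) to TCP p, tool-down yaw deg, then tilt deg about tool y"""
    s=observe(); p0,r0=ref or (s["position"],s["tool_rot"])
    A=R.from_euler("xyz",r0); B=R.from_euler("xyz",[np.pi,0,np.radians(yaw)])*R.from_euler("y",tilt,degrees=True)
    d=A.inv().apply(np.array(p)-p0)/.5; w=np.degrees((A.inv()*B).as_rotvec())/120
    n=max(np.linalg.norm(d)*10,np.linalg.norm(w)*120/8.59); print("shift",d.round(4),"turn",w.round(4),"rows>=",n.round(1)); return d,w
E
python3 - <<'E'
from h import *
go([.47,.25,.32],118)
c=get_calibration("wrist");print(c); o=observe(); print((R.from_euler("xyz",o["tool_rot"]).inv()).apply(c["xyz"]-o["position"]), (R.from_euler("xyz",o["tool_rot"]).inv()*R.from_matrix(rot(c))).as_matrix().round(3))
E
```

```text
shift [-0.6745 -0.4258 -0.1779] turn [-4.000e-04  2.000e-04  3.277e-01] rows>= 8.2
{'fovy': 68.4286104018731, 'cx': 321.9765175600063, 'cy': 202.59486097104815, 'k1': -0.01337083746813602, 'xyz': array([0.16596938, 0.60877506, 0.37246019]), 'rotation': array([2.81820696e+00, 1.52269428e-03, 1.17464910e+00])}
[ 0.08159605  0.0008419  -0.1416815 ] [[-0.    -0.948 -0.318]
 [ 1.    -0.    -0.001]
 [ 0.001 -0.318  0.948]]
```

Request:
play_rows:
  deltas:
    - [-0.6745,-0.426,-0.178,0,0,0.328,0]
    - [-0.6745,-0.426,-0.178,0,0,0.328,0]
    - [-0.6745,-0.426,-0.178,0,0,0.328,0]
    - [-0.6745,-0.426,-0.178,0,0,0.328,0]
    - [-0.6745,-0.426,-0.178,0,0,0.328,0]
    - [-0.6745,-0.426,-0.178,0,0,0.328,0]
    - [-0.6745,-0.426,-0.178,0,0,0.328,0]
    - [-0.6745,-0.426,-0.178,0,0,0.328,0]
    - [-0.6745,-0.426,-0.178,0,0,0.328,0]
    - [-0.6745,-0.426,-0.178,0,0,0.328,0]

```text
clock: 1.1
position: [0.4709, 0.2486, 0.3205]
tool_rot: [3.141, 0.0, 2.056]
force: [-1.1, 0.6, -0.2]
grip_width: 0.0857
finger_force: 0.0
```

Run:
```python
from h import *
go([.47,-.15,.30],75)
o=observe(); print(o["clock"],o["position"],o["qpos"].round(2))
```

```text
shift [-0.7045 -0.3732  0.041 ] turn [2.000e-04 0.000e+00 3.565e-01] rows>= 8.0
1.1 [0.47089082 0.24863981 0.32049649] [-0.79  0.29  0.25  1.74 -0.08  1.12 -0.03]
```

Request:
play_rows:
  deltas:
    - [-0.705,-0.373,0.04,0,0,0.356,0]
    - [-0.705,-0.373,0.04,0,0,0.356,0]
    - [-0.705,-0.373,0.04,0,0,0.356,0]
    - [-0.705,-0.373,0.04,0,0,0.356,0]
    - [-0.705,-0.373,0.04,0,0,0.356,0]
    - [-0.705,-0.373,0.04,0,0,0.356,0]
    - [-0.705,-0.373,0.04,0,0,0.356,0]
    - [-0.705,-0.373,0.04,0,0,0.356,0]
    - [-0.705,-0.373,0.04,0,0,0.356,0]
    - [-0.705,-0.373,0.04,0,0,0.356,0]

```text
clock: 2.1
position: [0.4705, -0.1482, 0.2997]
tool_rot: [-3.14, 0.0, 1.313]
force: [-0.2, 0.7, -0.5]
grip_width: 0.0849
finger_force: 0.0
```

Run:
```python
from h import *
import json
c=get_calibration("wrist"); save("wrist","pics/w1.png"); json.dump({k:np.array(v).tolist() for k,v in c.items()},open("w1.json","w"))
```

```text
(no output)
```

View pics/w1.png

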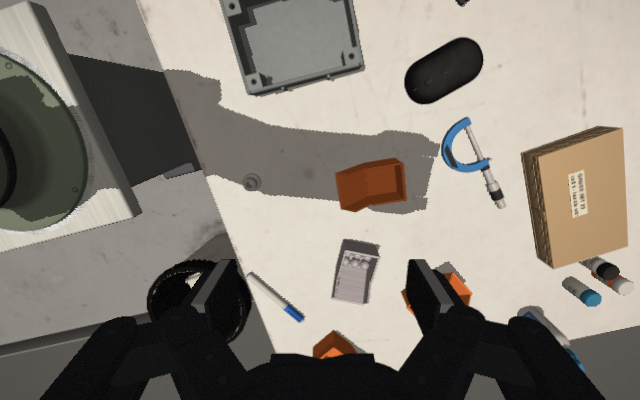

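The wrist view shows the steel scoop at (355,272), back edge (345,240)–(380,246), lip (333,300)–(366,304). The box's near corners are at (250,93) and (362,66).

Run:
```python
from h import *
import json
c=json.load(open("w1.json")); c["xyz"]=np.array(c["xyz"])
b=plane(c,[[362,243]],.042)[0]; l=plane(c,[[350,302]],.037)[0]; d=b-l; yaw=np.degrees(np.arctan2(d[1],d[0]))
u=np.array([np.cos(yaw*np.pi/180),np.sin(yaw*np.pi/180),0]); g=l+.063*u
print(b,l,np.linalg.norm(d[:2]),yaw,g)
go([g[0],g[1],.15],yaw)
print(plane(c,[[430,300],[403,295],[468,290],[445,264]],.03))
```

```text
[ 0.49911391 -0.27510315  0.042     ] [ 0.45742228 -0.37726638  0.037     ] 0.11034273033401185 67.80019668162154 [ 0.48122605 -0.31893645  0.037     ]
shift [-0.3271  0.1075  0.2994] turn [-0.0005 -0.0001  0.0627] rows>= 4.6
[[ 0.58650149 -0.4130468   0.03      ]
 [ 0.54462662 -0.39167274  0.03      ]
 [ 0.64991445 -0.4098108   0.03      ]
 [ 0.61918528 -0.35131532  0.03      ]]
```

Request:
play_rows:
  deltas:
    - [-0.327,0.107,0.299,0,0,0.063,0]
    - [-0.327,0.107,0.299,0,0,0.063,0]
    - [-0.327,0.107,0.299,0,0,0.063,0]
    - [-0.327,0.107,0.299,0,0,0.063,0]
    - [-0.327,0.107,0.299,0,0,0.063,0]
    - [-0.327,0.107,0.299,0,0,0.063,0]
    - [-0.327,0.107,0.299,0,0,0.063,0]

```text
clock: 2.85
position: [0.4813, -0.3187, 0.1503]
tool_rot: [-3.14, -0.001, 1.183]
force: [0.6, 0.4, -0.8]
grip_width: 0.0856
finger_force: 0.0
```

Run:
```python
from h import *
import json
c=get_calibration("wrist"); save("wrist","pics/w2.png"); json.dump({k:np.array(v).tolist() for k,v in c.items()},open("w2.json","w"))
print(observe()["clock"])
```

```text
2.9
```

View pics/w2.png

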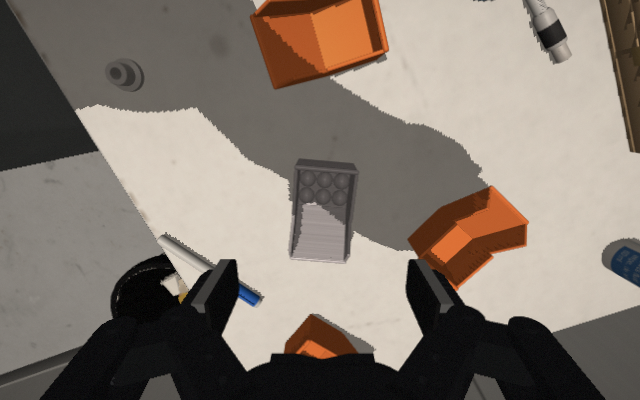

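The scoop's rear rim runs (297,161)–(357,164) and its lip (290,261)–(348,263). The nearest orange corner is at (408,238).

Run:
```python
from h import *
import json
c=json.load(open("w2.json")); c["xyz"]=np.array(c["xyz"])
B=plane(c,[[297,161],[357,164]],.042); L=plane(c,[[290,261],[348,263]],.037)
print(np.linalg.norm(B[0]-B[1]),np.linalg.norm(L[0]-L[1]))
b=B.mean(0); l=L.mean(0); d=b-l; yaw=np.degrees(np.arctan2(d[1],d[0]))
w=(B[1]-B[0]+L[1]-L[0]); yw=np.degrees(np.arctan2(w[1],w[0]))+90
print(np.linalg.norm(d[:2]),yaw,yw)
u=d[:2]/np.linalg.norm(d[:2]); g=(l[:2]+.063*u+b[:2]-.028*u)/2
print("grip",g); P=plane(c,[[408,238],[450,286],[490,186]],.04)[:,:2]-g
print("orange rel (u,side)",np.c_[P@u,P@[u[1],-u[0]]])
y=(yaw+yw)/2
go([*g,.04],y);go([*g,.004],y)
```

```text
0.051535970997381615 0.05694694779941604
0.09965369624439771 63.58810798059245 65.22938176965232
grip [ 0.48413292 -0.31689442]
orange rel (u,side) [[-0.0339983   0.08176505]
 [-0.08333685  0.13266273]
 [ 0.02162697  0.14641053]]
shift [0.0047 0.0035 0.222 ] turn [-0.0001 -0.0004  0.0284] rows>= 2.2
shift [0.0046 0.0035 0.294 ] turn [-0.0001 -0.0004  0.0284] rows>= 2.9
```

Request:
play_rows:
  deltas:
    - [0.005,0.0035,0.1,0,0,0.028,0]
    - [0.005,0.0035,0.18,0,0,0.028,0]
    - [0.005,0.0035,0.24,0,0,0.028,0]
    - [0.005,0.0035,0.27,0,0,0.028,0]
    - [0.005,0.0035,0.294,0,0,0.028,0]
    - [0.005,0.0035,0.294,0,0,0.028,0]
    - [0.005,0.0035,0.294,0,0,0.028,0.4]
    - [0.005,0.0035,0.294,0,0,0.028,1]
    - [0.005,0.0035,0.294,0,0,0.028,1]
    - [0.005,0.0035,0.294,0,0,0.028,1]
  newtons: 70

```text
clock: 3.9
position: [0.4839, -0.319, 0.0053]
tool_rot: [3.14, -0.0, 1.122]
force: [-3.1, 2.5, 14.6]
grip_width: 0.0553
finger_force: 73.5
```

Request:
play_rows:
  deltas:
    - [0,0,0,0,0,0,1]
    - [0,0,0,0,0,0,1]
    - [0,0,0,0,0,0,1]
    - [0,0,0,0,0,0,1]
    - [0,0,0,0,0,0,1]

```text
clock: 4.4
position: [0.4839, -0.319, 0.0054]
tool_rot: [3.14, -0.0, 1.122]
force: [-2.9, 2.4, 14.3]
grip_width: 0.0554
finger_force: 73.5
```

Request:
play_rows:
  deltas:
    - [0,0,-0.01,0,0,0,1]
    - [0,0,-0.04,0,0,0,1]
    - [0,0,-0.09,0,0,0,1]
    - [0,0,-0.15,0,0,0,1]
    - [0,0,-0.22,0,0,0,1]
    - [0,0,-0.29,0,0,0,1]
    - [0,0,-0.36,0,0,0,1]
    - [0,0,-0.42,0,0,0,1]
    - [0,0,-0.46,0,0,0,1]
    - [0,0,-0.47,0,0,0,1]

```text
clock: 5.4
position: [0.4836, -0.3193, 0.2419]
tool_rot: [3.138, -0.0, 1.122]
force: [-0.3, 0.0, -3.1]
grip_width: 0.055
finger_force: 74.4
```

Run:
```python
from h import *
o=observe(); print(o["grip_width"],o["force"].round(1),o["qpos"].round(2))
go([.47,-.13,.27],85)
```

```text
0.054987308104208266 [-0.3  0.  -3.1] [ 0.06  0.5   0.61  1.74 -0.33  1.    0.34]
shift [ 0.3293 -0.1884 -0.0568] turn [ 0.0018  0.0002 -0.1725] rows>= 3.8
```

Request:
play_rows:
  deltas:
    - [0.02,-0.01,-0.003,0,0,-0.01,1]
    - [0.06,-0.035,-0.01,0,0,-0.03,1]
    - [0.12,-0.07,-0.02,0,0,-0.06,1]
    - [0.18,-0.105,-0.03,0,0,-0.095,1]
    - [0.24,-0.14,-0.04,0,0,-0.13,1]
    - [0.29,-0.165,-0.05,0,0,-0.155,1]
    - [0.32,-0.18,-0.055,0,0,-0.17,1]
    - [0.33,-0.188,-0.057,0,0,-0.172,1]
    - [0.33,-0.188,-0.057,0,0,-0.172,1]

```text
clock: 6.3
position: [0.4697, -0.1291, 0.267]
tool_rot: [-3.141, 0.0, 1.483]
force: [-0.1, -0.2, -3.0]
grip_width: 0.0548
finger_force: 74.5
```

Run:
```python
from h import *
import json
c=get_calibration("wrist"); save("wrist","pics/w3.png"); json.dump({k:np.array(v).tolist() for k,v in c.items()},open("w3.json","w"))
print(observe()["qpos"].round(2))
```

```text
[-0.28  0.29  0.54  1.93 -0.18  0.97  0.25]
```

View pics/w3.png

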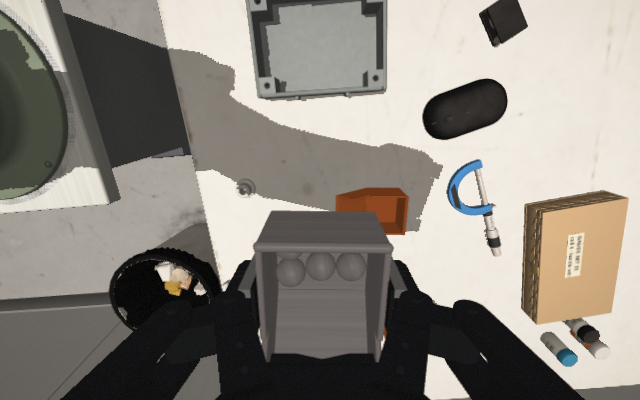

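The box's near holes are at (268,92) and (375,79); the scoop is held square with its balls inside.

Run:
```python
from h import *
import json
c=json.load(open("w3.json")); c["xyz"]=np.array(c["xyz"])
H=plane(c,[[268,92],[375,79]],.05)[:,:2]; d=H[1]-H[0]; print(H,np.linalg.norm(d)); u=d/np.linalg.norm(d)
ctr=H.mean(0)+.042*np.array([-u[1],u[0]]); yaw=np.degrees(np.arctan2(u[1],u[0])); print("box",ctr,yaw)
# pour pose: lip target over box; tilt t about grasp
def tcp(lip,yw,t):
    B=R.from_euler("xyz",[np.pi,0,np.radians(yw)])*R.from_euler("y",t,degrees=True)
    # scoop in tool: x=x, z=-z ; grip at tool z=-.019(+~.004)
    return np.array(lip)-B.apply([-.063,0,-.022-.013])
for t in(0,30,40,55,75): 
    p=tcp([ctr[0],ctr[1]+.02,.085 if t else .12],yaw+90,t); print(t,p.round(3))
```

```text
[[ 0.41683937 -0.02841407]
 [ 0.53928968 -0.02539204]] 0.122487593094206
box [0.4770283  0.01508416] 1.4137544919374563
0 [0.475 0.098 0.085]
30 [0.475 0.107 0.086]
40 [0.475 0.106 0.099]
55 [0.475 0.1   0.117]
75 [0.476 0.085 0.137]
```

Run:
```python
from h import *
go([.475,.107,.14],91,0); go([.475,.107,.13],91,28)
```

```text
shift [ 0.4731 -0.0316  0.2539] turn [-0.0002  0.0002 -0.0509] rows>= 5.4
shift [ 0.4731 -0.0316  0.2739] turn [ 0.0122  0.2333 -0.05  ] rows>= 5.5
```

Request:
play_rows:
  deltas:
    - [0.03,-0.002,0.01,0,0,0,1]
    - [0.09,-0.006,0.04,0,0,-0.01,1]
    - [0.16,-0.011,0.08,0,0.02,-0.02,1]
    - [0.23,-0.016,0.12,0,0.05,-0.03,1]
    - [0.3,-0.02,0.16,0,0.09,-0.04,1]
    - [0.37,-0.025,0.2,0.005,0.13,-0.05,1]
    - [0.42,-0.028,0.235,0.01,0.17,-0.05,1]
    - [0.455,-0.03,0.26,0.012,0.2,-0.05,1]
    - [0.47,-0.032,0.272,0.012,0.223,-0.05,1]
    - [0.473,-0.032,0.274,0.012,0.233,-0.05,1]

```text
clock: 7.35
position: [0.4748, 0.1062, 0.1289]
tool_rot: [-3.14, -0.489, 1.586]
force: [-0.2, -0.6, -2.4]
grip_width: 0.0552
finger_force: 74.3
```

Run:
```python
from h import *
o=observe(); print(o["position"],np.degrees(o["tool_rot"]),o["qpos"].round(2))
for t in(40,50,60,72):
    B=R.from_euler("xyz",[np.pi,0,np.radians(91)])*R.from_euler("y",t,degrees=True)
    p=np.array([.477,.035,.082])-B.apply([-.063,0,-.035]); print(t,p.round(3)); go(p,91,t)
```

```text
[0.47477549 0.10618412 0.12885365] [-179.92612522  -28.03457942   90.85553722] [-0.08  0.52  0.08  2.09 -0.86  0.73  0.71]
40 [0.476 0.106 0.096]
shift [-0.032   0.002   0.0581] turn [ 0.0001  0.0997 -0.0011] rows>= 1.4
50 [0.476 0.102 0.108]
shift [-0.0267  0.002   0.0336] turn [ 0.0002  0.183  -0.0011] rows>= 2.6
60 [0.476 0.097 0.119]
shift [-0.0258  0.002   0.0085] turn [ 2.000e-04  2.664e-01 -1.000e-03] rows>= 3.7
72 [0.476 0.088 0.131]
shift [-0.0305  0.002  -0.0213] turn [ 0.0004  0.3664 -0.001 ] rows>= 5.1
```

Run:
```python
from h import *
for t in(30,36,45,55,65,75):
    B=R.from_euler("xyz",[np.pi,0,np.radians(112)])*R.from_euler("y",t,degrees=True)
    p=np.array([.470,.035,.084])-B.apply([-.063,0,-.035]); print(t,p.round(3)); go(p,112,t)
```

```text
30 [0.443 0.102 0.085]
shift [-0.0479 -0.0636  0.0735] turn [ 0.0849  0.0161 -0.1541] rows>= 2.5
36 [0.443 0.101 0.093]
shift [-0.0417 -0.0632  0.0598] turn [ 0.0929  0.0655 -0.1496] rows>= 2.6
45 [0.444 0.099 0.104]
shift [-0.035  -0.0616  0.0382] turn [ 0.1046  0.1397 -0.1422] rows>= 3.1
55 [0.446 0.095 0.116]
shift [-0.0313 -0.0584  0.0136] turn [ 0.1173  0.222  -0.1333] rows>= 4.0
65 [0.448 0.089 0.126]
shift [-0.0319 -0.0538 -0.0111] turn [ 0.1295  0.3044 -0.1236] rows>= 4.9
75 [0.451 0.081 0.136]
shift [-0.0365 -0.0479 -0.0351] turn [ 0.1413  0.3867 -0.113 ] rows>= 6.0
```

Request:
play_rows:
  deltas:
    - [-0.012,-0.016,0.018,0.021,0.004,-0.039,1]
    - [-0.024,-0.032,0.036,0.042,0.008,-0.077,1]
    - [-0.036,-0.048,0.055,0.063,0.012,-0.116,1]
    - [-0.046,-0.06,0.07,0.08,0.015,-0.148,1]
    - [-0.048,-0.0636,0.073,0.085,0.016,-0.154,1]
    - [-0.042,-0.063,0.06,0.093,0.065,-0.15,1]
    - [-0.038,-0.062,0.049,0.099,0.1,-0.146,1]
    - [-0.035,-0.0616,0.038,0.105,0.14,-0.142,1]
    - [-0.033,-0.06,0.026,0.111,0.18,-0.138,1]
    - [-0.031,-0.058,0.014,0.117,0.222,-0.133,1]

```text
clock: 8.35
position: [0.4469, 0.0955, 0.1174]
tool_rot: [3.139, -0.959, 1.956]
force: [-0.5, -0.1, -3.0]
grip_width: 0.0552
finger_force: 74.3
```

Run:
```python
from h import *
o=observe(); print(o["position"],np.degrees(o["tool_rot"]),o["qpos"].round(2),o["force"].round(1))
for t in(65,76):
    B=R.from_euler("xyz",[np.pi,0,np.radians(112)])*R.from_euler("y",t,degrees=True)
    p=np.array([.470,.035,.084])-B.apply([-.063,0,-.035]); print(t,p.round(3)); go(p,112,t)
```

```text
[0.4468572  0.09551365 0.11744472] [179.85540386 -54.97024804 112.09760561] [ 0.22  0.81 -0.07  1.88 -0.8   1.2   1.13] [-0.5 -0.1 -3. ]
65 [0.448 0.089 0.126]
shift [ 0.0071 -0.0024 -0.0207] turn [0.0005 0.0836 0.0005] rows>= 1.2
76 [0.452 0.081 0.137]
shift [ 0.0136 -0.0024 -0.0476] turn [0.0004 0.1752 0.0006] rows>= 2.4
```

Request:
play_rows:
  deltas:
    - [0.002,0,-0.005,0,0.02,0,1]
    - [0.004,0,-0.01,0,0.04,0,1]
    - [0.006,0,-0.016,0,0.065,0,1]
    - [0.008,0,-0.024,0,0.095,0,1]
    - [0.011,0,-0.034,0,0.13,0,1]
    - [0.0136,0,-0.046,0,0.172,0,1]
    - [0.0136,0,-0.047,0,0.175,0,1]
    - [0.0136,0,-0.047,0,0.175,0,1]
    - [0.0136,0,-0.047,0,0.175,0,1]
    - [0.0136,0,-0.047,0,0.175,0,1]

```text
clock: 9.35
position: [0.4519, 0.0828, 0.1364]
tool_rot: [3.133, -1.323, 1.966]
force: [-0.3, 0.6, -1.3]
grip_width: 0.0549
finger_force: 74.6
```

Run:
```python
from h import *
o=observe(); print(o["position"],np.degrees(o["tool_rot"]),o["qpos"].round(2),o["force"].round(1))
a=save("wrist","pics/w4.png"); b=save("scene","pics/s4.png")
s=cv2.resize(cv2.imread("pics/s4.png")[130:300,180:460],None,fx=2,fy=2); w=cv2.resize(cv2.imread("pics/w4.png"),None,fx=.4,fy=.4)
im=np.zeros((500,560,3),np.uint8); im[:340]=s; im[340:,:256]=w; cv2.imwrite("pics/c4.png",im)
```

```text
[0.45187457 0.08279866 0.13637078] [179.5044808  -75.77769214 112.64725398] [ 0.35  1.   -0.14  1.74 -0.82  1.5   1.19] [-0.3  0.6 -1.3]
```

View pics/c4.png

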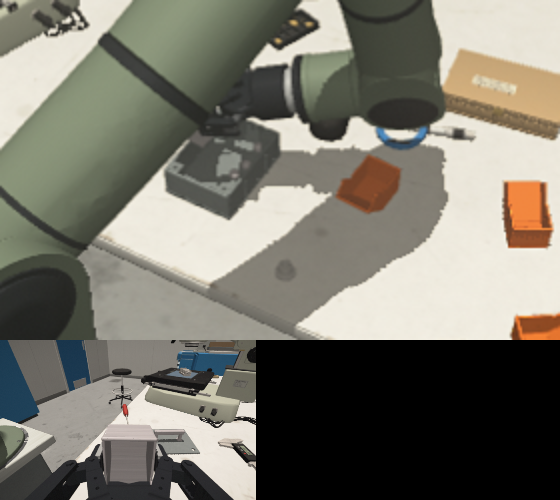

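The arm hides the box. The scoop looks empty in the wrist inset and the force has dropped, so I'll back out and check.

Run:
```python
from h import *
go([.455,.06,.22],112,50);go([.455,0,.27],100,20);go([.465,-.13,.28],85,0)
```

```text
shift [ 0.1514 -0.011  -0.0842] turn [-0.0007 -0.2152  0.0016] rows>= 3.0
shift [ 0.2212 -0.0561 -0.2164] turn [-0.0775 -0.4635  0.0715] rows>= 6.6
shift [ 0.18   -0.1356 -0.4622] turn [-0.1487 -0.6195  0.1928] rows>= 9.3
```

Request:
play_rows:
  deltas:
    - [0.05,-0.004,-0.02,0,-0.03,0,1]
    - [0.1,-0.008,-0.05,0,-0.1,0,1]
    - [0.151,-0.011,-0.084,-0.01,-0.17,0.005,1]
    - [0.18,-0.025,-0.13,-0.02,-0.24,0.02,1]
    - [0.2,-0.04,-0.175,-0.05,-0.31,0.04,1]
    - [0.221,-0.056,-0.216,-0.07,-0.38,0.06,1]
    - [0.21,-0.08,-0.28,-0.09,-0.45,0.1,1]
    - [0.2,-0.1,-0.34,-0.11,-0.52,0.13,1]
    - [0.19,-0.12,-0.4,-0.13,-0.58,0.165,1]
    - [0.18,-0.1356,-0.462,-0.1487,-0.6195,0.193,1]

```text
clock: 10.45
position: [0.4649, -0.1314, 0.2807]
tool_rot: [-3.141, -0.013, 1.49]
force: [-0.7, -0.7, -2.8]
grip_width: 0.0551
finger_force: 74.5
```

Request:
play_rows:
  deltas:
    - [0,0,0,0,0,0,1]

```text
clock: 10.55
position: [0.4652, -0.1304, 0.2804]
tool_rot: [-3.14, -0.015, 1.492]
force: [-0.3, 0.4, -1.3]
grip_width: 0.0556
finger_force: 74.5
```

Run:
```python
from h import *
import json
o=observe(); print(o["position"],np.degrees(o["tool_rot"]),o["qpos"].round(2),o["force"].round(1))
c=get_calibration("wrist"); save("wrist","pics/w5.png"); json.dump({k:np.array(v).tolist() for k,v in c.items()},open("w5.json","w"))
save("top","pics/t5.png")
w=cv2.resize(cv2.imread("pics/w5.png")[0:170,200:440],None,fx=3,fy=2.2 and 3); cv2.imwrite("pics/c5.png",w)
go([.484,-.319,.25],64)
```

```text
[ 0.46518263 -0.13039711  0.28039764] [-179.91038987   -0.83932413   85.51283141] [-0.07  0.25  0.27  1.91 -0.1   1.    0.17] [-0.3  0.4 -1.3]
shift [-0.3781  0.0671  0.0503] turn [-0.0043 -0.0095  0.1814] rows>= 3.9
```

View pics/c5.png

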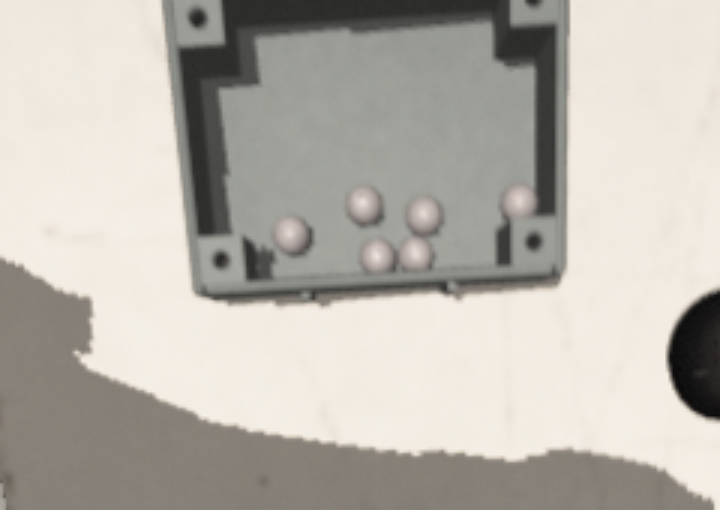

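All six balls are in the box. The holes are at crop (199,17), (534,5), (222,260) and (535,241). Now I'll take the scoop back to its old spot.

Request:
play_rows:
  deltas:
    - [-0.04,0.007,0.005,0,-0.003,0.02,1]
    - [-0.11,0.02,0.015,-0.001,-0.006,0.055,1]
    - [-0.19,0.034,0.025,-0.002,-0.0095,0.095,1]
    - [-0.27,0.048,0.036,-0.003,-0.0095,0.135,1]
    - [-0.34,0.06,0.045,-0.004,-0.0095,0.165,1]
    - [-0.372,0.066,0.05,-0.0043,-0.0095,0.18,1]
    - [-0.378,0.067,0.05,-0.0043,-0.0095,0.1814,1]
    - [-0.378,0.067,0.05,-0.0043,-0.0095,0.1814,1]

```text
clock: 11.45
position: [0.4833, -0.3207, 0.2504]
tool_rot: [3.141, 0.002, 1.113]
force: [0.5, 0.6, -1.4]
grip_width: 0.0554
finger_force: 74.2
```

Run:
```python
from h import *
import json
c=json.load(open("w5.json")); c["xyz"]=np.array(c["xyz"])
uv=np.array([[222,260],[535,241],[534,5],[199,17]])/3+[200,0]-1/3
P=plane(c,uv,.05)[:,:2]; print(P.round(4)); print([np.linalg.norm(P[i]-P[i-1]).round(4) for i in range(4)])
d=P[1]+P[2]-P[0]-P[3]; e=P[2]+P[3]-P[0]-P[1]; print("box5",P.mean(0),np.degrees(np.arctan2(d[1],d[0])),np.degrees(np.arctan2(e[1],e[0]))-90)
go([.484,-.319,.0075],64.3)
```

```text
[[ 0.4164 -0.0203]
 [ 0.5399 -0.023 ]
 [ 0.5414  0.0577]
 [ 0.4185  0.0636]]
[np.float64(0.0839), np.float64(0.1235), np.float64(0.0807), np.float64(0.123)]
box5 [0.47903245 0.01947789] -1.9949439068108001 -1.27088229672988
shift [ 0.0045 -0.0005  0.4857] turn [ 0.0004  0.0009 -0.0042] rows>= 4.9
```

Request:
play_rows:
  deltas:
    - [0.004,0,0.06,0,0,-0.004,1]
    - [0.0045,0,0.14,0,0,-0.004,1]
    - [0.0045,0,0.22,0,0,-0.004,1]
    - [0.0045,0,0.3,0,0,-0.004,1]
    - [0.0045,0,0.37,0,0,-0.004,1]
    - [0.0045,0,0.42,0,0,-0.004,1]
    - [0.0045,0,0.455,0,0,-0.004,1]
    - [0.0045,0,0.475,0,0,-0.004,1]
    - [0.0045,0,0.4855,0,0,-0.004,1]
    - [0.0045,0,0.4855,0,0,-0.004,1]

```text
clock: 12.45
position: [0.4849, -0.3194, 0.0083]
tool_rot: [3.139, 0.003, 1.122]
force: [-0.2, 0.6, -1.6]
grip_width: 0.0551
finger_force: 74.6
```

Request:
play_rows:
  deltas:
    - [0,0,0.001,0,0,0,1]
    - [0,0,0.002,0,0,0,1]
    - [0,0,0.003,0,0,0,1]
    - [0,0,0.003,0,0,0,1]

```text
clock: 12.85
position: [0.4848, -0.3199, 0.007]
tool_rot: [3.139, 0.003, 1.121]
force: [0.2, -0.3, -1.2]
grip_width: 0.0553
finger_force: 74.6
```

Request:
play_rows:
  deltas:
    - [0,0,0.001,0,0,0,1]
    - [0,0,0.002,0,0,0,1]
    - [0,0,0.003,0,0,0,1]
    - [0,0,0.003,0,0,0,1]

```text
clock: 13.25
position: [0.4847, -0.32, 0.0054]
tool_rot: [3.139, 0.003, 1.121]
force: [-1.7, 1.3, 4.2]
grip_width: 0.0556
finger_force: 75.5
```

Contact. Next I open slowly and retreat upward.

Request:
play_rows:
  deltas:
    - [0,0,0,0,0,0,0.25]
    - [0,0,0,0,0,0,0]
    - [0,0,0,0,0,0,0]
    - [0,0,0,0,0,0,0]
    - [0,0,0,0,0,0,0]
    - [0,0,0,0,0,0,0]

```text
clock: 13.85
position: [0.4847, -0.3199, 0.0052]
tool_rot: [3.139, 0.003, 1.121]
force: [1.2, -0.6, 0.0]
grip_width: 0.0858
finger_force: 0.0
```

Request:
play_rows:
  deltas:
    - [0,0,-0.02,0,0,0,0]
    - [0,0,-0.06,0,0,0,0]
    - [0,0,-0.14,0,0,0,0]
    - [0,0,-0.24,0,0,0,0]
    - [0,0,-0.34,0,0,0,0]
    - [0,0,-0.44,0,0,0,0]
    - [0,0,-0.5,0,0,0,0]
    - [0,0,-0.5,0,0,0,0]

```text
clock: 14.65
position: [0.4857, -0.3199, 0.2603]
tool_rot: [3.132, 0.003, 1.121]
force: [0.2, 0.2, -0.5]
grip_width: 0.0854
finger_force: 0.0
```

Run:
```python
from h import *
o=observe(); print(o["qpos"].round(2)); save("wrist","pics/w6.png")
go([.47,-.13,.28],90)
# after that: view cover from pose looking over it
go([.47,.12,.28],150,ref=(np.array([.47,-.13,.28]),[np.pi,0,np.radians(90)]))
```

```text
[ 0.19  0.44  0.41  1.71 -0.2   1.02  0.22]
shift [ 0.3276 -0.1913 -0.0466] turn [ 0.0026  0.0021 -0.2146] rows>= 3.8
shift [ 0.5 -0.  -0. ] turn [ 0.   0.  -0.5] rows>= 7.0
```

View pics/w6.png

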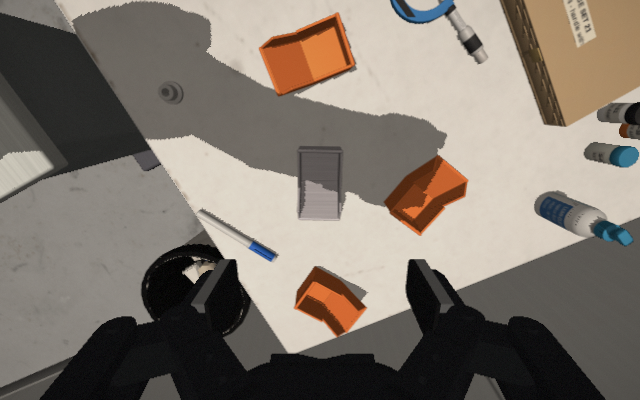

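The scoop stands upright and empty at (320,183), with its neighbours undisturbed. Now I'll go to a viewing pose for the cover.

Run:
```python
from h import *
c=get_calibration("top")
uv=np.array([[35,67],[127,28],[178,153],[87,191]])/3+[180,170]-1/3
P=plane(c,uv,.004)[:,:2]; print(P.round(4)); d=P[1]+P[0]-P[2]-P[3]; yaw=np.degrees(np.arctan2(d[1],d[0])); print("cover",P.mean(0),yaw)
go([.49,-.08,.27],45)
go([.41,.215,.26],26,ref=(np.array([.49,-.08,.27]),[np.pi,0,np.radians(45)]))
```

```text
[[0.5503 0.355 ]
 [0.5933 0.2547]
 [0.4573 0.1951]
 [0.4158 0.2929]]
cover [0.50417946 0.27443073] 24.230818093746908
shift [ 0.4351 -0.1988 -0.027 ] turn [0.0032 0.0009 0.1604] rows>= 4.8
shift [ 0.3041 -0.5303  0.02  ] turn [ 0.     -0.      0.1583] rows>= 6.1
```

Request:
play_rows:
  deltas:
    - [0.435,-0.199,-0.027,0.003,0.001,0.16,0]
    - [0.435,-0.199,-0.027,0.003,0.001,0.16,0]
    - [0.435,-0.199,-0.027,0.003,0.001,0.16,0]
    - [0.435,-0.199,-0.027,0.003,0.001,0.16,0]
    - [0.435,-0.199,-0.027,0.003,0.001,0.16,0]
    - [0.435,-0.199,-0.027,0.003,0.001,0.16,0]

```text
clock: 15.3
position: [0.4892, -0.0735, 0.2672]
tool_rot: [-3.136, 0.001, 0.794]
force: [0.5, -1.4, -0.1]
grip_width: 0.0855
finger_force: 0.0
```

Request:
play_rows:
  deltas:
    - [0.304,-0.53,0.02,0,0,0.158,0]
    - [0.304,-0.53,0.02,0,0,0.158,0]
    - [0.304,-0.53,0.02,0,0,0.158,0]
    - [0.304,-0.53,0.02,0,0,0.158,0]
    - [0.304,-0.53,0.02,0,0,0.158,0]
    - [0.304,-0.53,0.02,0,0,0.158,0]
    - [0.304,-0.53,0.02,0,0,0.158,0]
    - [0.304,-0.53,0.02,0,0,0.158,0]
    - [0.304,-0.53,0.02,0,0,0.158,0]

```text
clock: 16.2
position: [0.4089, 0.2145, 0.2579]
tool_rot: [-3.139, 0.004, 0.456]
force: [0.4, -1.0, 0.0]
grip_width: 0.0852
finger_force: 0.0
```

Run:
```python
from h import *
import json
o=observe(); print(o["position"],np.degrees(o["tool_rot"]),o["qpos"].round(2))
c=get_calibration("wrist"); save("wrist","pics/w7.png"); json.dump({k:np.array(v).tolist() for k,v in c.items()},open("w7.json","w"))
g=cv2.imread("pics/w7.png",0).astype(int)
y=np.radians(24.2); M=np.array([[np.cos(y),-np.sin(y)],[np.sin(y),np.cos(y)]])
H=np.array([[62,42],[62,-42],[-62,-42],[-62,42]])/1e3@M.T+[.504,.2744]
q=proj(c,np.c_[H,np.full(4,.004)]).round(1); print(q.tolist())
for u,v in q.round().astype(int):
    print(u,v); print(g[max(v-12,0):v+13:2,u-12:u+13:2])
print(proj(c,[[.504,.2744,.041]]))
```

```text
[0.40893657 0.21453851 0.25788202] [-179.87927043    0.21508207   26.11140575] [-0.92  0.24  0.38  1.99 -0.11  0.93 -1.6 ]
[[278.7, 20.8], [349.8, 23.4], [343.9, 130.8], [279.8, 128.6]]
279 21
[[187 127 127 126 128 128 125 125 125 127 131 131 134]
 [187 130 127 126 127 127 126 127 127 126 127 126 126]
 [187 129 127 127 128 128 127 128 128 126 127 126 126]
 [193 129 128 128 129 117 111 128 128 130 129 127 128]
 [192 128 129 129  90 108 194 122 128 130 130 129 128]
 [190 129 129 125  94 207 208 206 132 127 131 130 133]
 [190 129 129 124 130 208 209 208 139 129 129 130 132]
 [188 129 129 130 112 208 208 199 126 129 130 132 131]
 [194 129 129 131 131 131 138 125 129 129 128 131 131]
 [194 133 132 129 131 130 130 131 128 128 131 130 129]
 [194 131 132 131 132 131 131 131 128 128 131 131 130]
 [195 132 133 131 132 130 132 130 128 131 132 130 130]
 [197 130 132 132 131 134 131 130 130 130 132 129 130]]
350 23
[[146 151 151 160 166 163 179 173 196 197 207 212 212]
 [130 132 132 132 132 132 129 131 131 131 131 132 205]
 [130 131 131 131 133 133 133 132 130 133 132 131 195]
 [130 132 131 130 1
[... 1309 characters left out ...]
 133 134]
 [194 137 134 136 137 137 139 137 136 135 135 133 135]
 [195 137 136 135 136 138 136 137 136 136 136 134 135]
 [195 135 136 137 138 131 136 135 137 137 137 136 136]
 [194 137 137 134 158 208 203 136 136 136 137 137 136]
 [195 137 141 119 207 216 218 183 137 138 139 137 136]
 [197 137 140 127 164 216 217 180 138 137 138 139 137]
 [197 137 141 136 110 106 152 138 139 137 137 137 136]
 [197 138 138 137 135 136 138 139 138 137 137 139 136]
 [201 140 139 137 136 138 137 139 141 138 138 139 138]
 [202 156 141 136 138 137 137 136 138 137 140 138 137]
 [214 215 217 216 217 215 216 214 211 212 209 209 209]
 [215 215 215 216 216 217 217 217 217 216 215 215 216]]
[[312.03653311  76.0481481 ]]
```

```bash
cat >> h.py <<'E'
def fit(P,H):
    """2D rigid fit H->P: centre, yaw deg, residuals"""
    a=P-P.mean(0); h=H-H.mean(0); y=np.arctan2((h[:,0]*a[:,1]-h[:,1]*a[:,0]).sum(),(h*a).sum())
    M=np.array([[np.cos(y),-np.sin(y)],[np.sin(y),np.cos(y)]]); t=P.mean(0)-M@H.mean(0)
    return t,np.degrees(y),np.linalg.norm(H@M.T+t-P,axis=1)
HO=np.array([[62,42],[62,-42],[-62,-42],[-62,42]])/1e3
E
python3 - <<'E'
from h import *
import json
c=json.load(open("w7.json")); c["xyz"]=np.array(c["xyz"])
g=cv2.imread("pics/w7.png",0).astype(float)
C=[]
for u,v in [(279,21),(350,23),(344,131),(279,128)]:
    w=g[v-9:v+10,u-8:u+9]; m=np.clip(w-np.median(w)*1.15,0,np.median(w)*.4); yy,xx=np.mgrid[v-9:v+10,u-8:u+9]; C.append([(m*xx).sum()/m.sum(),(m*yy).sum()/m.sum()])
print(np.round(C,1).tolist())
t,y,r=fit(plane(c,C,.002)[:,:2],HO); print("cover",t,y,r)
go([*t,.12],y);go([*t,.015],y)
E
```

```text
[[278.9, 20.8], [349.2, 24.5], [343.6, 131.3], [279.0, 127.5]]
cover [0.50385326 0.2749065 ] 23.685297084788175 [6.27404499e-05 6.79167584e-04 1.03516760e-03 8.54237878e-04]
shift [ 0.2244 -0.026   0.2754] turn [-0.001   0.0016  0.0196] rows>= 3.6
shift [ 0.2251 -0.0255  0.4854] turn [-0.001   0.0016  0.0196] rows>= 5.4
```

Request:
play_rows:
  deltas:
    - [0.08,-0.009,0.08,-0.001,0.0016,0.0196,0]
    - [0.16,-0.018,0.16,-0.001,0.0016,0.0196,0]
    - [0.2244,-0.026,0.24,-0.001,0.0016,0.0196,0]
    - [0.2244,-0.026,0.28,-0.001,0.0016,0.0196,0]
    - [0.225,-0.026,0.35,-0.001,0.0016,0.0196,0]
    - [0.225,-0.026,0.42,-0.001,0.0016,0.0196,0]
    - [0.225,-0.0255,0.465,-0.001,0.0016,0.0196,0]
    - [0.225,-0.0255,0.485,-0.001,0.0016,0.0196,0]
    - [0.225,-0.0255,0.4855,-0.001,0.0016,0.0196,0]
    - [0.225,-0.0255,0.4855,-0.001,0.0016,0.0196,0]

```text
clock: 17.25
position: [0.5046, 0.2759, 0.0164]
tool_rot: [-3.141, -0.002, 0.413]
force: [0.6, 0.8, 1.0]
grip_width: 0.0853
finger_force: 0.0
```

Run:
```python
from h import *
go([.50385,.2749,.015],23.7)
```

```text
shift [-0.0022  0.0013  0.0027] turn [-0.0002 -0.0009 -0.0001] rows>= 0.0
```

Request:
play_rows:
  deltas:
    - [-0.0015,0.001,0.002,0,-0.001,0,0.5]
    - [-0.0015,0.001,0.002,0,-0.001,0,0.7]
    - [-0.0015,0.001,0.002,0,-0.001,0,0.8]
    - [-0.0015,0.001,0.002,0,-0.001,0,1]
    - [-0.0015,0.001,0.002,0,-0.001,0,1]
    - [-0.0015,0.001,0.002,0,-0.001,0,1]
    - [-0.0015,0.001,0.002,0,-0.001,0,1]
    - [-0.0015,0.001,0.002,0,-0.001,0,1]
    - [-0.0015,0.001,0.002,0,-0.001,0,1]
  newtons: 80

```text
clock: 18.15
position: [0.5034, 0.2757, 0.0147]
tool_rot: [-3.141, 0.001, 0.414]
force: [-1.1, -1.6, 7.2]
grip_width: 0.0103
finger_force: 78.7
```

Run:
```python
from h import *
o=observe(); print(o["position"],np.degrees(o["tool_rot"]),o["grip_width"],o["finger_force"],o["force"].round(1))
```

```text
[0.50338469 0.27565817 0.01474928] [-1.79961367e+02  6.31959828e-02  2.37359098e+01] 0.010269796616131482 78.72971534729004 [-1.1 -1.6  7.2]
```

```bash
cat > box.py <<'E'
from h import *
import json
for n in("w3","w5","w7"):
    c=json.load(open(n+".json")); c["xyz"]=np.array(c["xyz"]); g=cv2.imread(f"pics/{n}.png",0).astype(float)
    y=np.radians(-1.); M=np.array([[np.cos(y),-np.sin(y)],[np.sin(y),np.cos(y)]])
    q=proj(c,np.c_[HO@M.T+[.479,.0185],np.full(4,.05)]); P=[];K=[]
    for i,(u,v) in enumerate(q):
        u,v=int(round(u)),int(round(v))
        if not(8<=v<390 and 8<u<630): continue
        # darkest 3x3-blurred spot near prediction, then centroid
        w=g[v-8:v+9,u-8:u+9]; b=cv2.GaussianBlur(w,(0,0),1.2)[3:-3,3:-3]
        # boss face brighter around: use blackhat-like response
        bh=cv2.morphologyEx(w.astype(np.uint8),cv2.MORPH_BLACKHAT,np.ones((9,9))).astype(float)
        bb=cv2.GaussianBlur(bh,(0,0),1)[3:-3,3:-3]; j=np.unravel_index(bb.argmax(),bb.shape); cy,cx=v-8+3+j[0],u-8+3+j[1]
        s=g[cy-3:cy+4,cx-3:cx+4]; m=np.clip(np.percentile(s,75)-8-s,0,40); yy,xx=np.mgrid[cy-3:cy+4,cx-3:cx+4]
        cc=[(m*xx).sum()/m.sum(),(m*yy).sum()/m.sum()]; P.append(cc);K.append(i); print(n,i,(u,v),np.round(cc,1),"depth",bb.max().round())
    if len(P)>1:
        t,yy,r=fit(plane(c,P,.05)[:,:2],HO[K]); print(n,"box",t.round(4),yy.round(2),(r*1e3).round(1))
E
python3 box.py
```

```text
w3 1 (376, 78) [375.2  77.7] depth 105.0
w3 2 (267, 86) [266.7  85.2] depth 112.0
w3 box [0.479  0.0194] -1.36 [0.4 0.4]
w5 1 (378, 81) [377.4  80.1] depth 99.0
w5 2 (274, 88) [273.2  86.2] depth 108.0
w5 box [0.4785 0.0204] -1.34 [0.3 0.3]
w7 0 (492, 132) [491.2 131.6] depth 76.0
w7 1 (548, 165) [546.2 164.7] depth 73.0
w7 2 (485, 247) [483.7 246.1] depth 72.0
w7 3 (433, 220) [436.6 215.1] depth 26.0
w7 box [0.4809 0.02  ] -1.82 [2.7 2.3 1.3 6.3]
```

Request:
play_rows:
  deltas:
    - [0,0,-0.01,0,0,0,1]
    - [0,0,-0.04,0,0,0,1]
    - [0,0,-0.09,0,0,0,1]
    - [0,0,-0.15,0,0,0,1]
    - [0,0,-0.21,0,0,0,1]
    - [0,0,-0.26,0,0,0,1]
    - [0,0,-0.29,0,0,0,1]
    - [0,0,-0.3,0,0,0,1]
    - [0,0,-0.3,0,0,0,1]

```text
clock: 19.05
position: [0.5036, 0.2757, 0.1652]
tool_rot: [-3.141, 0.0, 0.414]
force: [0.7, 0.2, -4.3]
grip_width: 0.0107
finger_force: 78.3
```

Run:
```python
from h import *
import json
c=json.load(open("w7.json")); c["xyz"]=np.array(c["xyz"])
print(fit(plane(c,[[491.2,131.6],[546.2,164.7],[483.7,246.1]],.05)[:,:2],HO[:3]))
go([.479,.020,.16],-1.4); print(observe()["qpos"].round(2))
```

```text
(array([0.47888659, 0.02081748]), np.float64(-1.398344608358821), array([0.00023488, 0.0003171 , 0.00049299]))
shift [-0.251   0.4483  0.0101] turn [-4.000e-04  2.000e-04  2.095e-01] rows>= 5.1
[-0.84  0.55  0.34  1.81 -0.24  0.82 -1.54]
```

Request:
play_rows:
  deltas:
    - [-0.015,0.025,0,0,0,0.01,1]
    - [-0.05,0.09,0.002,0,0,0.04,1]
    - [-0.09,0.16,0.004,0,0,0.075,1]
    - [-0.13,0.235,0.006,0,0,0.11,1]
    - [-0.17,0.31,0.008,0,0,0.145,1]
    - [-0.21,0.375,0.01,0,0,0.175,1]
    - [-0.235,0.42,0.01,0,0,0.195,1]
    - [-0.247,0.442,0.01,0,0,0.207,1]
    - [-0.251,0.448,0.01,0,0,0.2095,1]
    - [-0.251,0.448,0.01,0,0,0.2095,1]

```text
clock: 20.05
position: [0.4787, 0.0203, 0.1591]
tool_rot: [3.142, 0.002, -0.024]
force: [-0.2, -0.3, -2.8]
grip_width: 0.0104
finger_force: 78.3
```

Run:
```python
from h import *
o=observe(); print(np.degrees(o["tool_rot"]),o["qpos"].round(2))
go([.4788,.0205,.080],-1.38)
```

```text
[ 1.79995426e+02  1.10419188e-01 -1.37451743e+00] [-0.53  0.44  0.47  2.06 -0.3   0.71 -1.45]
shift [ 0.0005 -0.0003  0.1583] turn [0.     0.0009 0.    ] rows>= 1.6
```

Request:
play_rows:
  deltas:
    - [0,0,0.02,0,0,0,1]
    - [0,0,0.05,0,0.0005,0,1]
    - [0,0,0.08,0,0.001,0,1]
    - [0,0,0.11,0,0.001,0,1]
    - [0,0,0.135,0,0.001,0,1]
    - [0,0,0.15,0,0.001,0,1]
    - [0.0005,0,0.157,0,0.001,0,1]
    - [0.0005,0,0.158,0,0.001,0,1]
    - [0.0005,0,0.158,0,0.001,0,1]
    - [0.0005,0,0.158,0,0.001,0,1]

```text
clock: 21.05
position: [0.4793, 0.0201, 0.0809]
tool_rot: [-3.141, -0.001, -0.024]
force: [-0.1, 0.0, -2.3]
grip_width: 0.0105
finger_force: 78.3
```

Run:
```python
from h import *
import json
o=observe(); print(o["position"],np.degrees(o["tool_rot"]),o["force"].round(1))
c=get_calibration("wrist"); g=save("wrist","pics/w8.png"); json.dump({k:np.array(v).tolist() for k,v in c.items()},open("w8.json","w"))
y=o["tool_rot"][2]; M=np.array([[np.cos(y),-np.sin(y)],[np.sin(y),np.cos(y)]])
H=HO@M.T+o["position"][:2]
print("plate holes top",proj(c,np.c_[H,np.full(4,.069)]).round(1).tolist()); print("box holes",proj(c,np.c_[HO@M.T+[.4788,.0205],np.full(4,.05)]).round(1).tolist())
im=cv2.imread("pics/w8.png"); cv2.imwrite("pics/c8.png",cv2.resize(im[0:270,190:460],None,fx=2.2,fy=2.2,interpolation=cv2.INTER_CUBIC))
```

```text
[0.47925612 0.02008334 0.08088695] [-1.79992869e+02 -8.56148402e-02 -1.39779423e+00] [-0.1  0.  -2.3]
plate holes top [[242.1, 145.0], [404.4, 144.9], [387.5, 337.2], [258.7, 337.3]]
box holes [[249.9, 141.5], [394.9, 141.5], [381.3, 317.9], [263.5, 317.9]]
```

View pics/c8.png

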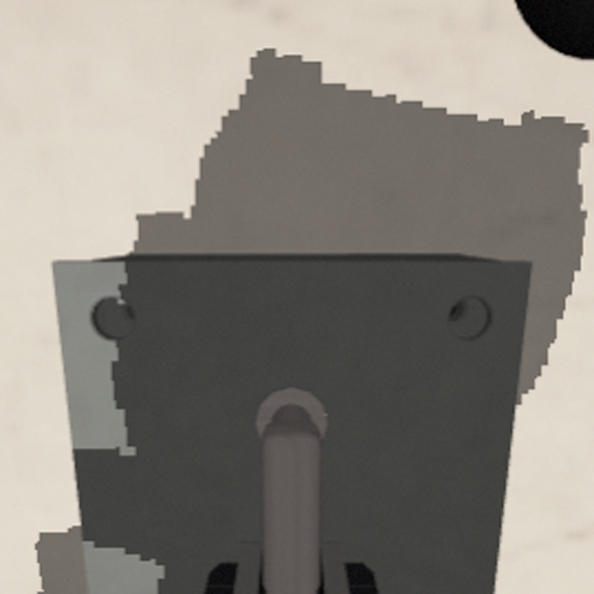

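The plate's holes are at (241,144) and (403,144), as predicted, and the threaded holes show through them. I'll lower 1 mm and settle.

Request:
play_rows:
  deltas:
    - [-0.0005,0,0.001,0,0,0,1]
    - [-0.0005,0,0.002,0,0,0,1]
    - [-0.0005,0,0.002,0,0,0,1]
    - [-0.0005,0,0.002,0,0,0,1]
    - [-0.0005,0,0.002,0,0,0,1]
    - [-0.0005,0,0.002,0,0,0,1]
    - [-0.0005,0,0.002,0,0,0,1]
    - [-0.0005,0,0.002,0,0,0,1]

```text
clock: 21.9
position: [0.4787, 0.02, 0.0794]
tool_rot: [3.141, -0.001, -0.024]
force: [0.2, -0.2, -3.1]
grip_width: 0.0105
finger_force: 78.3
```

Run:
```python
from h import *
o=observe(); print(o["position"],np.degrees(o["tool_rot"]),o["force"].round(1),abs(o["qd"]).max(),o["clock"])
p=o["position"]
if abs(p-[.4788,.0205,.080]).max()<.0016: print(job_done())
```

```text
[0.47869996 0.02002316 0.07943333] [ 1.79994681e+02 -3.76618822e-02 -1.40338872e+00] [ 0.2 -0.2 -3.1] 0.0023464387833949814 21.9
the job is handed in; nothing more can be done
None
```

I handed the job in at 21.9 s: all six balls are in the box, the empty scoop stands upright where it started, and the cover is held level about 15 mm above the box with its holes within about 1 mm of the threaded holes by my measurements.

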